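# Start the bench shaker by its panel

## Task

Start the bench shaker from its front panel with closed fingers, in this order: press down the raised half of the black rocker (the half with the white dot) until it is fully over, then push the blue platform-lock key fully in, then push the green run key fully in; each stays where it is put. Do not press the red stop key, and leave the vials on the shaker and the bottle behind it standing where they are.

Things in the scene. Friction and masses are not known exactly. Their poses are not given: they have to be found in the camera images.
- shaker: white bench shaker, fixed, 212 mm deep (x) by 272 mm wide (y); origin at the centre of its underside on the worktop, x pointing to its rear, y to its left, z up. Its front part is a level grey control panel, top 58 mm up, with four controls in one row along y, 62 mm in front of the origin and about 61 mm apart; which control is at which place varies. Its rear part is a metal platform, top 72 mm up, within a low steel rail (top 87 mm up, front bar 3 mm in front of the origin)
- rocker (a joint): black rocker switch, two halves each 29 mm long (near and far, along the shaker's x) and 26 mm wide, meeting in a shallow V at the hinge, in a white frame 6 mm high: rad, 0 = off (near half, with the white dot, raised; far half level), 0.35 = fully on (near half down and level). It may start a little above 0. No spring: stays where left; needs about 3 N pressed down at the dot, which sinks about 6 mm
- rocker_dot (a point): the white dot on top of the rocker's near half, 19 mm from the hinge line; moves with the rocker (about 77 mm above the worktop when off, 71 mm when on). The outer end of the half lies 10 mm farther to the front and, when off, 3 to 4 mm higher
- blue_key (a joint): blue push key, an upright round blue cap 32 mm across in a steel ring: m it has been pushed in, 0 = out (cap stands 14 mm over its ring), 0.008 = fully in (6 mm over the ring). No spring: it yields at about 3 N and stays where it is pushed. Platform lock.
- blue_top (a point): centre of the top face of the blue key; moves down with it (about 78 mm above the worktop when out). x and y axes as the shaker's
- green_key (a joint): green push key, an upright round green cap 32 mm across in a steel ring: m it has been pushed in, 0 = out (cap stands 14 mm over its ring), 0.008 = fully in (6 mm over the ring). No spring: it yields at about 3 N and stays where it is pushed. Run.
- green_top (a point): centre of the top face of the green key; moves down with it (about 78 mm above the worktop when out). x and y axes as the shaker's
- red_key (a joint): red push key, an upright round red cap 32 mm across in a steel ring: m it has been pushed in, 0 = out (cap stands 14 mm over its ring), 0.008 = fully in (6 mm over the ring). No spring: it yields at about 3 N and stays where it is pushed. Stop; not to be pressed.
- red_top (a point): centre of the top face of the red key; moves down with it (about 78 mm above the worktop when out). x and y axes as the shaker's
- vial_a: loose vial with a white cap, 27 mm across, 52 mm tall, standing on the shaker's platform (right-hand part); origin at the centre of its underside
- vial_b: loose vial with a white cap, 27 mm across, 52 mm tall, standing on the shaker's platform (middle); origin at the centre of its underside
- vial_c: loose vial with a white cap, 27 mm across, 52 mm tall, standing on the shaker's platform (left-hand part); origin at the centre of its underside
- bottle: loose white bottle with a green cap, 38 mm across, 75 mm tall, standing on the worktop behind the shaker; origin at the centre of its underside
Mind the look-alikes: they are no part of the job. What is shaped like the vial_b but orange or pink is not meant.

How it is judged:
On the way, in this order (a step that is already met when the one before it is completed fails the run):
1. the rocker is on (value of joint rocker above 0.28 rad), for 0.1 s.
2. the blue key is in (value of joint blue_key above 0.006 m), for 0.1 s.
3. the green key is in (value of joint green_key above 0.006 m), for 0.1 s.
At the end, for the whole second after the job is handed in: The rocker is on (above 0.28 of 0.35 rad), the blue and green keys are in (more than 6 of 8 mm), the red key is out (less than 2 mm in); the three vials and the bottle stand still and upright within 12 mm of where they were (value of joint rocker above 0.28 rad and value of joint each of blue_key, green_key above 0.006 m and value of joint red_key below 0.002 m and not (distance of vial_a from where it was at the start of the episode above 0.012 m or angle between vial_a's own z axis and vertical above 0.3 rad) and linear speed of each of vial_a, vial_b, vial_c, bottle below 0.02 m/s and not (distance of vial_b from where it was at the start of the episode above 0.012 m or angle between vial_b's own z axis and vertical above 0.3 rad) and not (distance of vial_c from where it was at the start of the episode above 0.012 m or angle between vial_c's own z axis and vertical above 0.3 rad) and not (distance of bottle from where it was at the start of the episode above 0.012 m or angle between bottle's own z axis and vertical above 0.3 rad)); the robot touches nothing.
It fails at once if the red stop key is pressed (2 mm or more) (value of joint red_key above 0.002 m).
It fails at once if the blue key is pushed before the rocker is on (value of joint blue_key above 0.003 m and value of joint rocker below 0.25 rad).
It fails at once if the green key is pushed before the rocker is on and the blue key is in (value of joint green_key above 0.003 m and (value of joint rocker below 0.25 rad or value of joint blue_key below 0.0055 m)).
It fails at once if a vial or the bottle is moved more than 12 mm, lifted or tipped ((distance of vial_a from where it was at the start of the episode above 0.012 m or angle between vial_a's own z axis and vertical above 0.3 rad) or (distance of vial_b from where it was at the start of the episode above 0.012 m or angle between vial_b's own z axis and vertical above 0.3 rad) or (distance of vial_c from where it was at the start of the episode above 0.012 m or angle between vial_c's own z axis and vertical above 0.3 rad) or (distance of bottle from where it was at the start of the episode above 0.012 m or angle between bottle's own z axis and vertical above 0.3 rad)).
It also fails if it takes over 35 s, if anything falls off the work surface, if the arm or the gripper's body presses on something with over 40 N, if the wrist force passes 120 N, or if a joint passes its speed limit or range.

## Robot

A 6-joint arm with a two-finger parallel gripper is mounted at the origin on a cart in front of the work surface, level with it; the furniture and walls round the work are solid. World frame = base frame: x ahead of the robot, y to its left, z up, the work surface at z = 0. Lengths are in m, angles in rad, forces in N, time in s.
With the tool pointing down it reaches from about 0.375 to 0.925 m from the base axis. Payload 5.7 kg.
Tool frame: the origin (TCP) lies on the centre line of the jaws, within the pads' length; the fingertips stand 11 mm ahead of it and the grasp point (between the pads) lies 8 mm behind it (ctrl.tcp_to_tips is the distance from the TCP to the fingertips, in m); z points along the fingers, y is the line along which they close (so a half turn about z gives the same grasp; the last joint's range is limited). The gripper opens to 85 mm and grips with 20 to 120 N. Pads are 22 mm wide; open, the fingers measure 114 mm over their backs; the gripper's body (76 mm by 85 mm) begins 54 mm behind the grasp point. The pads swing forward as they close: fully open they stand 13 mm farther back than shut.
Start: joints at [1.106, 0.359, 1.51, -0, 1.272, -0.115], TCP at [0.206, 0.564, 0.242] pointing down, gripper open.
Joint ranges: [-2.97, 2.97], [-1.01, 2.36], [0.21, 2.38], [-0.96, 4.11], [0.2, 2.71], [-2.98, 2.98]. Speed limits (rad/s): [2.39, 2.39, 3.14, 3.14, 3.14, 3.14].

## Interface

Orientations are given as a 3x3 rotation matrix whose columns are the frame's x, y, z axes.
In Python, from station import ctrl gives the robot as it stands.
- The arm moves only by the tool jog_arm, never from a script. Its argument "moves" is a list of rows, each an object with "delta_rot": the turn, a rotation vector about the tool's x, y, z in rad, a list of three; "translation": the shift along the tool's x, y, z in m, a list of three; "jaw": the opening in per cent of the stroke, from 0 (shut) to 100 (fully open). In form: [{"delta_rot": [wx, wy, wz], "translation": [dx, dy, dz], "jaw": jaw}, ...]. A call has 1 to 20 rows; each row shifts and turns the commanded pose from where the row before left it, along the tool's axes as they then stand; what a row does not reach is not made up. A row lasts 1/12 s, in which the tool goes at most 41.7 mm and 7.16 degrees, less where a joint would pass 70% of its speed; a pose out of reach is approached as far as the arm can. A call is refused whole if a number of a shift passes 0.0417 or a number of a turn 0.125, either way. A call with a gripper value outside its range is refused whole. The fingers move at their own pace and stop on an object; "force" is the grip in N (left out, the last holds). Time passes only in rows, so rows that do not move let the fingers close. It gives the time, the measured TCP pose, the force, the opening and the grip force at its end, in the units of the state.
- ctrl.state(): the state, without advancing time (a new reading comes with each control period).
- ctrl.read_camera(name): name is "scene" or "top"; returns (picture, depth): 400x640x3 uint8, red, green, blue; 400x640 float32, m along the optical axis (not along the pixel's ray), 0 where there is no reading.
- ctrl.camera_model(name): a dict with "K" (3x3 intrinsics, pixels), "world_from_camera" (4x4, takes a point from camera to world coordinates). Camera axes: x right, y down, z forward; pixel columns grow to the right and rows downward; lengths in m; the calibration is good to about 2 mm. A picture is of the moment at which its call begins. camera_model takes no time and is no camera call.
- ctrl.close_job(): hands the job in; it is judged then, once.
The state is a dict: "time": time; "q": joint angles; "dq": joint speeds; "joint_efforts": joint torques, N m; "tcp_pos": TCP position; "orientation": TCP orientation; "force": force on the tool from outside, world axes, zero at the start; "ft_torque": the same for the moment, N m; "gripper_width": opening from 0.0 (shut) to 1.0 (fully open); "grasp_force": force on a finger pad.
Only numpy, scipy, OpenCV 4.12 (cv2) and the standard library are available. Lean on these libraries where they do the work, as an engineer would, in place of code of your own. Each camera call takes 0.05 s, during which the arm holds its last target. There are 200 camera calls.

## Working session

There is one attempt and no reset: what is moved stays moved. The work goes in short steps, Python scripts to look and compute and a tool call to move; the robot and the scene stay as the last step left them, time stands still between calls to the robot, and variables do not carry over. Pictures are saved under pics/ and viewed, at most 10 in all, crops included, and the job is handed in when it is done.

Besides the shell and the picture viewer there is one more tool, called after "Request:" by a JSON object that holds its "fn" and its "kwargs", one argument or row to a line. jog_arm: Moves the arm, as the interface text tells. Its arguments: {"type":"object","properties":{"moves":{"type":"array"},"force":{"type":"number"}},"required":["moves"]}

```bash
mkdir -p pics; cat > h.py <<'E'
import numpy as np,cv2
from station import ctrl
def grab(n):
    im,d=ctrl.read_camera(n); np.savez('/tmp/'+n,im=im,d=d); return im,d
def load(n):
    z=np.load('/tmp/'+n+'.npz'); return z['im'],z['d']
def P(n,d,u,v,r=2):
    w=d[v-r:v+r+1,u-r:u+r+1]; z=np.median(w[w>0]); m=ctrl.camera_model(n)
    p=np.linalg.inv(m['K'])@[u,v,1]*z; return (m['world_from_camera']@[*p,1])[:3]
E
python3 - <<'E'
from h import *
for n in('top','scene'):
    im,d=grab(n); cv2.imwrite(f'pics/{n}0.png',im[:,:,::-1])
s=ctrl.state();print(s['time'],s['tcp_pos'],s['orientation'],ctrl.tcp_to_tips)
E
```

```text
0.1 [0.20537017 0.56312471 0.24152026] [[-9.39442406e-01  3.42705945e-01 -7.75548647e-04]
 [ 3.42706758e-01  9.39441218e-01 -1.50874872e-03]
 [ 2.11525208e-04 -1.68316829e-03 -9.99998561e-01]] 0.011
```

View pics/top0.png

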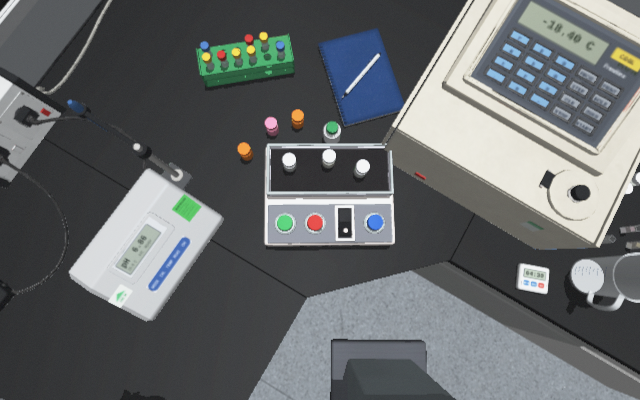

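View pics/scene0.png

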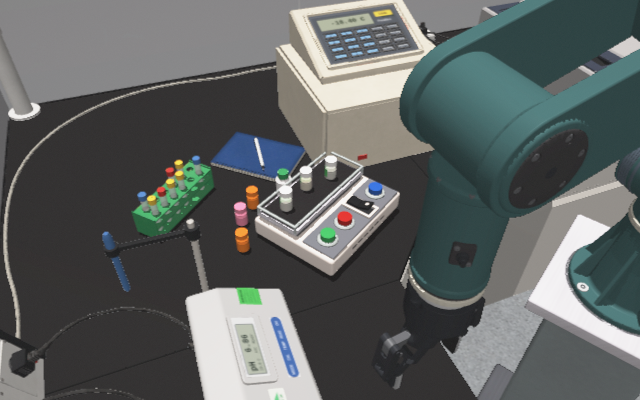

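The top view shows the control row from left to right: green (285,223), red (315,223), rocker (345,223) with its dot at about (346,231), and blue (375,223). The white-capped vials are at (289,162), (329,158) and (362,168), and the bottle is at (332,131). The orange and pink vials are look-alikes standing off the shaker.

```bash
python3 - <<'E'
from h import *
im,d=load('top')
cv2.imwrite('pics/crop.png',cv2.resize(im[135:255,255:405,::-1],None,fx=5,fy=5,interpolation=cv2.INTER_CUBIC))
h=cv2.cvtColor(im,cv2.COLOR_RGB2HSV)
for k,u,v in(('green',285,223),('red',315,223),('blue',375,223)):
    m=np.zeros(d.shape,bool);m[v-14:v+15,u-14:u+15]=1
    m&=(h[:,:,1]>130)&(h[:,:,2]>60); vv,uu=np.nonzero(m); print(k,uu.mean(),vv.mean(),len(uu),P('top',d,round(uu.mean()),round(vv.mean())))
for u,v in((346,231),(345,214),(300,223),(289,162),(329,158),(362,168),(332,131),(250,230),(266,146),(392,146)): print(u,v,P('top',d,u,v,1))
print(ctrl.camera_model('top'))
E
```

```text
green 284.37951807228916 222.53614457831324 166 [0.527559   0.32089984 0.07774965]
red 314.50857142857143 222.37142857142857 175 [0.53046425 0.25887491 0.07791065]
blue 374.6666666666667 221.97814207650273 183 [0.53232825 0.13774818 0.07715973]
346 231 [0.51343543 0.19632829 0.07615325]
345 214 [0.54833956 0.19794215 0.07164653]
300 223 [0.52999826 0.28919141 0.0584772 ]
289 162 [0.64167976 0.31184787 0.1238856 ]
329 158 [0.65110917 0.23421011 0.12434525]
362 168 [0.63257283 0.16963275 0.12336819]
332 131 [0.72285205 0.22563425 0.07421512]
250 230 [ 0.51923781  0.39861451 -0.00145899]
266 146 [7.08961671e-01 3.70015636e-01 2.62963056e-04]
392 146 [0.68055533 0.10831885 0.1155856 ]
{'K': array([[417.52294261,   0.        , 319.34465681],
       [  0.        , 417.52294261, 193.12271696],
       [  0.        ,   0.        ,   1.        ]]), 'world_from_camera': array([[ 0.01127494, -0.98484693,  0.17305894,  0.44262639],
       [-0.99939345, -0.01680156, -0.03050324,  0.27669433],
       [ 0.03294868, -0.17261005, -0.98443901,  0.91309952],
       [ 0.        ,  0.        ,  0.        ,  1.        ]])}
```

View pics/crop.png

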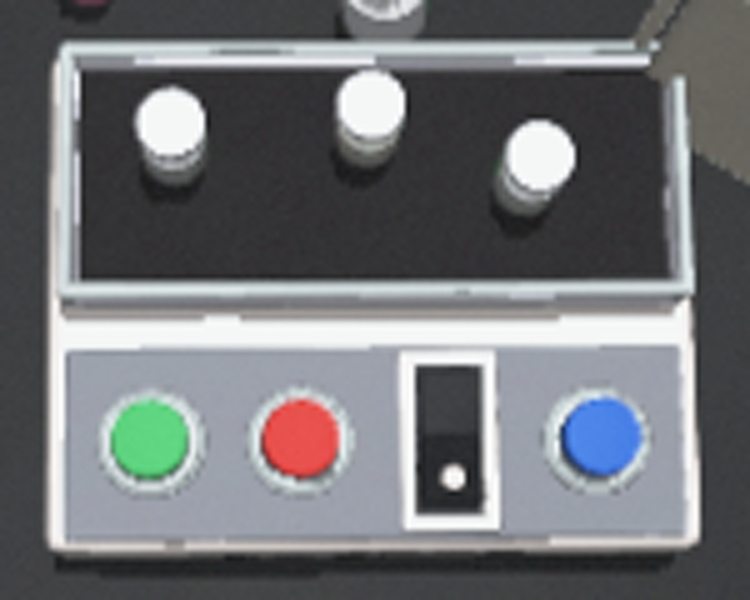

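The order along the row, left to right, is green, red, rocker and blue. The targets in world coordinates are dot (0.512, 0.197), blue (0.532, 0.138) and green (0.528, 0.321). Next I square the tool, close the fingers and move over the dot.

Request:
{"fn": "jog_arm", "kwargs": {
  "moves": [
    {"delta_rot":[0,0,-0.12],"translation":[0,0,0],"jaw":0},
    {"delta_rot":[0,0,-0.12],"translation":[0,0,0],"jaw":0},
    {"delta_rot":[0,0,-0.12],"translation":[0,0,0],"jaw":0},
    {"delta_rot":[0,0,0],"translation":[-0.0234,-0.028,0],"jaw":0},
    {"delta_rot":[0,0,0],"translation":[-0.0234,-0.028,0],"jaw":0},
    {"delta_rot":[0,0,0],"translation":[-0.0234,-0.028,0],"jaw":0},
    {"delta_rot":[0,0,0],"translation":[-0.0234,-0.028,0],"jaw":0},
    {"delta_rot":[0,0,0],"translation":[-0.0234,-0.028,0],"jaw":0},
    {"delta_rot":[0,0,0],"translation":[-0.0234,-0.028,0],"jaw":0},
    {"delta_rot":[0,0,0],"translation":[-0.0234,-0.028,0],"jaw":0},
    {"delta_rot":[0,0,0],"translation":[-0.0234,-0.028,0],"jaw":0},
    {"delta_rot":[0,0,0],"translation":[-0.0234,-0.028,0],"jaw":0},
    {"delta_rot":[0,0,0],"translation":[-0.0234,-0.028,0],"jaw":0},
    {"delta_rot":[0,0,0],"translation":[-0.0234,-0.028,0],"jaw":0},
    {"delta_rot":[0,0,0],"translation":[-0.0234,-0.028,0],"jaw":0},
    {"delta_rot":[0,0,0],"translation":[-0.0234,-0.028,0],"jaw":0},
    {"delta_rot":[0,0,0],"translation":[0,0,0],"jaw":0},
    {"delta_rot":[0,0,0],"translation":[0,0,0],"jaw":0}
  ]
}}

```text
time: 1.6
tcp_pos: [0.5144, 0.2012, 0.2418]
orientation: [[-1.0, -0.007, -0.001], [-0.007, 1.0, -0.0], [0.001, -0.0, -1.0]]
force: [0.5, -0.1, -0.5]
gripper_width: 0.002
grasp_force: 0.0
```

Request:
{"fn": "jog_arm", "kwargs": {
  "moves": [
    {"delta_rot":[0,0,0],"translation":[0.005,-0.004,0.029],"jaw":0},
    {"delta_rot":[0,0,0],"translation":[0,0,0.029],"jaw":0},
    {"delta_rot":[0,0,0],"translation":[0,0,0.029],"jaw":0},
    {"delta_rot":[0,0,0],"translation":[0,0,0.029],"jaw":0},
    {"delta_rot":[0,0,0],"translation":[0,0,0.025],"jaw":0},
    {"delta_rot":[0,0,0],"translation":[0,0,0],"jaw":0},
    {"delta_rot":[0,0,0],"translation":[0,0,0],"jaw":0}
  ]
}}

```text
time: 2.18
tcp_pos: [0.5064, 0.1993, 0.1004]
orientation: [[-1.0, -0.011, -0.004], [-0.011, 1.0, -0.001], [0.004, -0.001, -1.0]]
force: [0.3, -0.3, -0.2]
gripper_width: -0.0
grasp_force: 0.0
```

```bash
python3 - <<'E'
from h import *
im,d=grab('scene'); a=im[160:280,250:410,::-1]
im,d=grab('top'); b=im[135:255,255:415,::-1]
cv2.imwrite('pics/c1.png',cv2.resize(np.vstack([a,b]),None,fx=2.5,fy=2.5,interpolation=cv2.INTER_CUBIC))
E
```

```text
(no output)
```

View pics/c1.png

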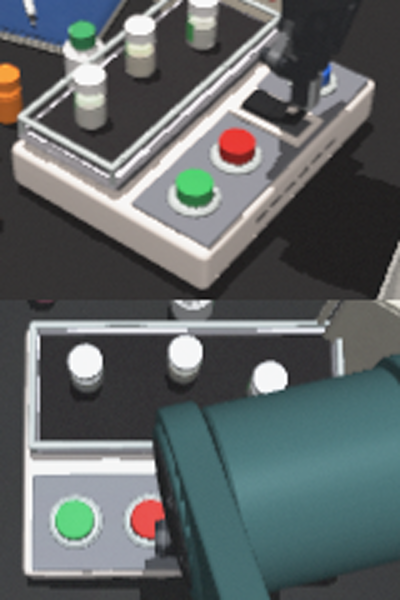

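The scene view shows the closed tips just above the rocker's near half, with nothing else in contact. Next I press, in small steps.

Request:
{"fn": "jog_arm", "kwargs": {
  "moves": [
    {"delta_rot":[0,0,0],"translation":[-0.003,-0.002,0.005],"jaw":0},
    {"delta_rot":[0,0,0],"translation":[0,0,0.004],"jaw":0},
    {"delta_rot":[0,0,0],"translation":[0,0,0.003],"jaw":0},
    {"delta_rot":[0,0,0],"translation":[0,0,0.003],"jaw":0},
    {"delta_rot":[0,0,0],"translation":[0,0,0.003],"jaw":0},
    {"delta_rot":[0,0,0],"translation":[0,0,0],"jaw":0},
    {"delta_rot":[0,0,0],"translation":[0,0,0],"jaw":0}
  ]
}}

```text
time: 2.87
tcp_pos: [0.5117, 0.1966, 0.0831]
orientation: [[-1.0, -0.01, 0.0], [-0.01, 1.0, -0.0], [-0.0, -0.0, -1.0]]
force: [-0.2, -0.6, 0.0]
gripper_width: -0.002
grasp_force: 0.0
```

Request:
{"fn": "jog_arm", "kwargs": {
  "moves": [
    {"delta_rot":[0,0,0],"translation":[0,0,0.002],"jaw":0},
    {"delta_rot":[0,0,0],"translation":[0,0,0.001],"jaw":0},
    {"delta_rot":[0,0,0],"translation":[0,0,0],"jaw":0}
  ]
}}

```text
time: 3.12
tcp_pos: [0.5121, 0.1967, 0.0818]
orientation: [[-1.0, -0.01, 0.001], [-0.01, 1.0, -0.0], [-0.001, -0.0, -1.0]]
force: [-4.3, -1.2, 15.5]
gripper_width: 0.001
grasp_force: 7.9
```

Request:
{"fn": "jog_arm", "kwargs": {
  "moves": [
    {"delta_rot":[0,0,0],"translation":[0,0,0.001],"jaw":0},
    {"delta_rot":[0,0,0],"translation":[0,0,0],"jaw":0},
    {"delta_rot":[0,0,0],"translation":[0,0,0],"jaw":0}
  ]
}}

```text
time: 3.37
tcp_pos: [0.5121, 0.1967, 0.0816]
orientation: [[-1.0, -0.01, 0.002], [-0.01, 1.0, 0.0], [-0.002, -0.0, -1.0]]
force: [-6.1, -1.5, 24.7]
gripper_width: -0.001
grasp_force: 12.3
```

Hard stop at a tip height of 0.0706 m, so the rocker is over. Next I lift, move to blue and check the rocker there.

Request:
{"fn": "jog_arm", "kwargs": {
  "moves": [
    {"delta_rot":[0,0,0],"translation":[0,0,-0.02],"jaw":0},
    {"delta_rot":[0,0,0],"translation":[0,0,-0.03],"jaw":0},
    {"delta_rot":[0,0,0],"translation":[-0.01,-0.029,0],"jaw":0},
    {"delta_rot":[0,0,0],"translation":[-0.01,-0.029,0],"jaw":0},
    {"delta_rot":[0,0,0],"translation":[0,0,0],"jaw":0},
    {"delta_rot":[0,0,0],"translation":[0,0,0],"jaw":0}
  ]
}}

```text
time: 3.87
tcp_pos: [0.5331, 0.1378, 0.1295]
orientation: [[-1.0, -0.008, 0.001], [-0.008, 1.0, -0.0], [-0.001, -0.0, -1.0]]
force: [-0.3, -0.3, -0.7]
gripper_width: 0.001
grasp_force: 0.0
```

```bash
python3 - <<'E'
from h import *
im,d=grab('scene'); a=im[160:280,270:410,::-1]
cv2.imwrite('pics/c2.png',cv2.resize(a,None,fx=4,fy=4,interpolation=cv2.INTER_CUBIC))
E
```

```text
(no output)
```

View pics/c2.png

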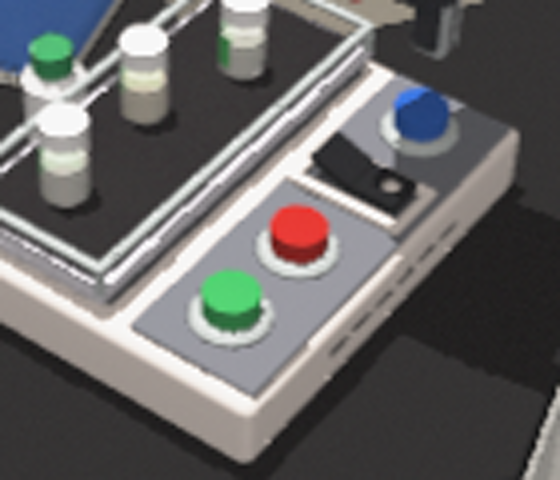

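The picture shows the rocker's far half raised and the dotted half level at about crop (390,185). The rocker is on and the other controls have not moved. Next I press blue.

Request:
{"fn": "jog_arm", "kwargs": {
  "moves": [
    {"delta_rot":[0,0,0],"translation":[0,0,0.025],"jaw":0},
    {"delta_rot":[0,0,0],"translation":[0,0,0.009],"jaw":0},
    {"delta_rot":[0,0,0],"translation":[0,0,0.004],"jaw":0},
    {"delta_rot":[0,0,0],"translation":[0,0,0.003],"jaw":0},
    {"delta_rot":[0,0,0],"translation":[0,0,0.003],"jaw":0},
    {"delta_rot":[0,0,0],"translation":[0,0,0.003],"jaw":0},
    {"delta_rot":[0,0,0],"translation":[0,0,0.001],"jaw":0},
    {"delta_rot":[0,0,0],"translation":[0,0,0],"jaw":0},
    {"delta_rot":[0,0,0],"translation":[0,0,0],"jaw":0}
  ]
}}

```text
time: 4.67
tcp_pos: [0.533, 0.139, 0.0816]
orientation: [[-1.0, -0.01, 0.002], [-0.01, 1.0, -0.0], [-0.002, -0.0, -1.0]]
force: [0.4, 0.3, -0.7]
gripper_width: -0.002
grasp_force: 0.0
```

Request:
{"fn": "jog_arm", "kwargs": {
  "moves": [
    {"delta_rot":[0,0,0],"translation":[0,0,0.001],"jaw":0},
    {"delta_rot":[0,0,0],"translation":[0,0,0.001],"jaw":0},
    {"delta_rot":[0,0,0],"translation":[0,0,0.001],"jaw":0},
    {"delta_rot":[0,0,0],"translation":[0,0,0],"jaw":0},
    {"delta_rot":[0,0,0],"translation":[0,0,0],"jaw":0}
  ]
}}

```text
time: 5.08
tcp_pos: [0.5332, 0.139, 0.0809]
orientation: [[-1.0, -0.01, 0.003], [-0.01, 1.0, 0.0], [-0.003, 0.0, -1.0]]
force: [-5.1, -1.0, 22.4]
gripper_width: 0.0
grasp_force: 11.4
```

Blue is at its stop, with the tip at 0.070 m and 22 N. Next I lift and pass high over red to green.

Request:
{"fn": "jog_arm", "kwargs": {
  "moves": [
    {"delta_rot":[0,0,0],"translation":[0,0,-0.03],"jaw":0},
    {"delta_rot":[0,0,0],"translation":[0,0,-0.03],"jaw":0},
    {"delta_rot":[0,0,0],"translation":[0.0005,0.0303,0],"jaw":0},
    {"delta_rot":[0,0,0],"translation":[0.0005,0.0303,0],"jaw":0},
    {"delta_rot":[0,0,0],"translation":[0.0005,0.0303,0],"jaw":0},
    {"delta_rot":[0,0,0],"translation":[0.0005,0.0303,0],"jaw":0},
    {"delta_rot":[0,0,0],"translation":[0.0005,0.0303,0],"jaw":0},
    {"delta_rot":[0,0,0],"translation":[0.0005,0.0303,0],"jaw":0},
    {"delta_rot":[0,0,0],"translation":[0,0,0],"jaw":0},
    {"delta_rot":[0,0,0],"translation":[0,0,0],"jaw":0}
  ]
}}

```text
time: 5.92
tcp_pos: [0.5275, 0.3221, 0.1383]
orientation: [[-1.0, -0.013, 0.001], [-0.013, 1.0, 0.0], [-0.001, 0.0, -1.0]]
force: [0.6, -0.9, -0.0]
gripper_width: -0.005
grasp_force: 0.0
```

```bash
python3 - <<'E'
from h import *
im,d=grab('scene'); a=im[150:280,250:410,::-1]
cv2.imwrite('pics/c3.png',cv2.resize(a,None,fx=4,fy=4,interpolation=cv2.INTER_CUBIC))
E
```

```text
(no output)
```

View pics/c3.png

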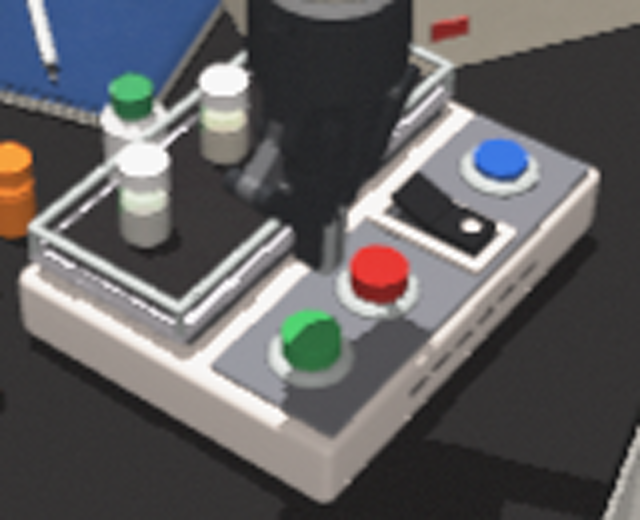

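The picture shows blue low in its ring at about (500,165), the rocker on, and red and green still out. Next I press green.

Request:
{"fn": "jog_arm", "kwargs": {
  "moves": [
    {"delta_rot":[0,0,0],"translation":[0,0,0.034],"jaw":0},
    {"delta_rot":[0,0,0],"translation":[0,0,0.009],"jaw":0},
    {"delta_rot":[0,0,0],"translation":[0,0,0.004],"jaw":0},
    {"delta_rot":[0,0,0],"translation":[0,0,0.003],"jaw":0},
    {"delta_rot":[0,0,0],"translation":[0,0,0.003],"jaw":0},
    {"delta_rot":[0,0,0],"translation":[0,0,0.003],"jaw":0},
    {"delta_rot":[0,0,0],"translation":[0,0,0.002],"jaw":0},
    {"delta_rot":[0,0,0],"translation":[0,0,0.001],"jaw":0},
    {"delta_rot":[0,0,0],"translation":[0,0,0],"jaw":0},
    {"delta_rot":[0,0,0],"translation":[0,0,0],"jaw":0}
  ]
}}

```text
time: 6.8
tcp_pos: [0.5278, 0.3205, 0.081]
orientation: [[-1.0, -0.01, 0.001], [-0.01, 1.0, -0.0], [-0.001, -0.0, -1.0]]
force: [-2.6, -4.6, 12.2]
gripper_width: -0.002
grasp_force: 5.8
```

Green is at its stop, with the tip at 0.070 m. I press one more mm, then lift clear and move back toward the robot.

Request:
{"fn": "jog_arm", "kwargs": {
  "moves": [
    {"delta_rot":[0,0,0],"translation":[0,0,0.001],"jaw":0},
    {"delta_rot":[0,0,0],"translation":[0,0,0],"jaw":0},
    {"delta_rot":[0,0,0],"translation":[0,0,-0.03],"jaw":0},
    {"delta_rot":[0,0,0],"translation":[0,0,-0.03],"jaw":0},
    {"delta_rot":[0,0,0],"translation":[0,0,-0.03],"jaw":0},
    {"delta_rot":[0,0,0],"translation":[0.02,0.03,-0.02],"jaw":0},
    {"delta_rot":[0,0,0],"translation":[0.02,0.03,0],"jaw":0},
    {"delta_rot":[0,0,0],"translation":[0.02,0.03,0],"jaw":0},
    {"delta_rot":[0,0,0],"translation":[0,0.03,0],"jaw":0},
    {"delta_rot":[0,0,0],"translation":[0,0,0],"jaw":0},
    {"delta_rot":[0,0,0],"translation":[0,0,0],"jaw":0}
  ]
}}

```text
time: 7.72
tcp_pos: [0.4662, 0.442, 0.1888]
orientation: [[-1.0, -0.013, 0.002], [-0.013, 1.0, 0.001], [-0.002, 0.001, -1.0]]
force: [0.9, 0.3, 0.3]
gripper_width: -0.002
grasp_force: 0.0
```

```bash
python3 - <<'E'
from h import *
im,d=grab('scene'); a=im[150:280,250:410,::-1]
cv2.imwrite('pics/c4.png',cv2.resize(a,None,fx=4,fy=4,interpolation=cv2.INTER_CUBIC))
E
```

```text
(no output)
```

View pics/c4.png

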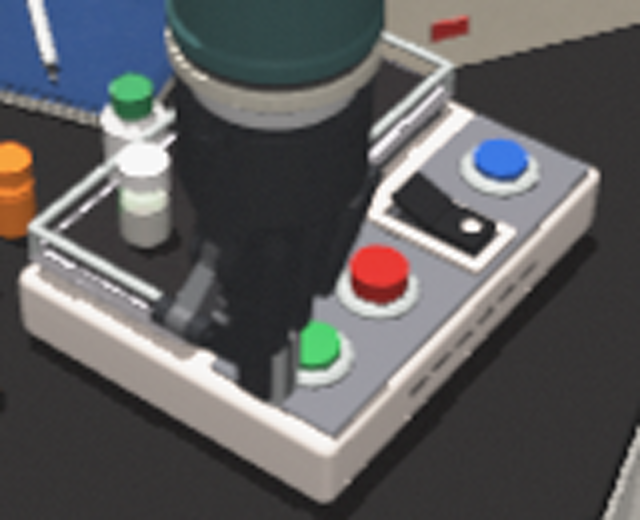

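The picture shows green low in its ring at (320,350), blue in, the rocker on and red out. The arm is clear of everything.

```bash
python3 -c "
from station import ctrl
print(ctrl.close_job())"
```

```text
the job is handed in; nothing more can be done
None
```

I switched the rocker on, then pushed the blue and green keys to their stops, in that order; the red key was never touched, no vial or the bottle was contacted, and the job was handed in at about 8 s, but the hand-in returned no verdict.

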